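Put the field radio station on the air by touch

ROBOT

A 7-joint arm with a two-finger parallel gripper is mounted at the origin on the work surface. World frame = base frame: x ahead of the robot, y to its left, z up, the work surface at z = 0. Lengths are in mm, angles in rad, forces in N, time in s.
With the tool pointing down it reaches from about 400 to 850 mm from the base axis. Payload 4.4 kg.
Tool frame: the origin (TCP) lies at the very end of the fingers, on their centre line; the grasp point (between the pads) lies 19 mm behind it; y points along the fingers, x is the direction in which the jaws open and shut, and the axes are right-handed (so a half turn about y gives the same grasp; the last joint's range is limited). The gripper opens to 94 mm and grips with 3 to 60 N. Pads are 16 mm wide; open, the fingers measure 119 mm over their backs; the gripper's body (75 mm by 177 mm) begins 78 mm behind the grasp point.
Start: joints at [1.174, 0.628, 0.038, 1.517, -0.027, 0.996, -0.02], TCP at [211.15, -614.764, 167.478] pointing down, gripper open.
Joint ranges: [-3.06, 3.06], [-0.37, 2.12], [-1.25, 1.32], [0.18, 2.47], [-1.1, 4.24], [0.23, 1.98], [-2.94, 2.94]. Speed limits (rad/s): [2.57, 2.57, 3.14, 3.14, 3.14, 3.14, 3.14].

INTERFACE

Orientations are given as [roll, pitch, yaw] about the fixed x, y, z axes, in that order (R = Rz(yaw) Ry(pitch) Rx(roll)).
In Python, from rig import get_obs, optics, arm, finder gives the robot as it stands.
- The arm moves only by the tool arm_command, never from a script. Its argument "steps" is a list of rows, each a list of 7 numbers: the shift along the world's x, y, z in cm, then the turn, a rotation vector about the world's x, y, z in degrees, then the finger opening in cm, from 0 to 9.4. In form: [[dx, dy, dz, wx, wy, wz, gripper], ...]. A call has 1 to 20 rows; each row is the pose to reach, as a shift and turn from the pose measured when the call began; what a row does not reach only later rows make up. A row lasts 1/12 s, in which the tool goes at most 41.7 mm and 7.16 degrees, less where a joint would pass 70% of its speed; a pose out of reach is approached as far as the arm can. A call with a gripper value outside its range is refused whole. The fingers move at their own pace and stop on an object; "newtons" is the grip in N (left out, the last holds). Time passes only in rows, so rows that repeat a pose let the fingers close. It gives the time, the measured TCP pose, the force and the opening at its end, in the units of the state.
- get_obs(): the state, without advancing time (a new reading comes with each control period).
- optics.camera(name): name is "scene" or "top" or "wrist"; returns a dict with "color" (420x560x3 uint8, red, green, blue), "K" (3x3 intrinsics, pixels), "rvec" (rotation vector, rad) and "tvec" (3), from world to camera coordinates, as OpenCV has them; the wrist camera has in their place "tool_from_camera" (4x4, takes a point from camera to tool coordinates, whose origin is the TCP and whose axes are the tool frame's). Camera axes: x right, y down, z forward; pixel columns grow to the right and rows downward; lengths in mm; the calibration is good to about 2 mm. A picture is of the moment at which its call begins: read the wrist's pose just before it. There is no depth.
- arm.sign_off(): hands the job in, once; it reports no verdict.
Trained networks look in a picture, given as the dict that the camera call returned (one of the last four; its "shot" number tells which), for a name from the list of things; names that differ only in an ending like _2 or _b are one class to them, and where a whole thing is asked for, a point or a joint stands for the part that bears it (a point fixed in the world has none). Each returns a list of dicts, best first, with "confidence" (0 to 1); they miss things now and then, are a little off and sometimes report something else, mostly with a low value. They report only what shows in the picture. A call takes as long as a camera call.
- finder.look_for(picture, name): "at" ([x, y, z] in mm, in world coordinates, good to about 4 mm: the middle of the surface that is visible of it).
- finder.place_of(picture, name): "at" ([x, y, z] in mm, in world coordinates, good to about 4 mm: a listed point, or the origin of a listed thing).
The state is a dict: "t": time; "q": joint angles; "joint_vel": joint speeds; "joint_efforts": joint torques, N m; "position": TCP position; "orientation": TCP orientation; "contact_force": force on the tool from outside, world axes, zero at the start; "torque": the same for the moment, N m; "gripper_width": opening from 0.0 (shut) to 1.0 (fully open).
Only numpy, scipy, OpenCV 4.12 (cv2) and the standard library are available. Lean on these libraries where they do the work, as an engineer would, in place of code of your own. Each camera call takes 0.05 s, during which the arm holds its last target.

TASK

Put the field radio station on the air with light fingertip presses: press the coloured half of each rocker switch down until it is flush, first the red master switch on the battery box, then the blue tuner switch and then the green radio switch on the go-box. Last, press down the white talk bar of the desk microphone and finish while still holding it down. Leave the yellow lamp switch off, press gently, and do not grasp, lift, shift or knock anything, the microphone included.

Things in the scene. Friction and masses are not known exactly. Their poses are not given: they have to be found in the camera images.
- battery_box: blue battery box with a black lid, 200 mm deep (x), 170 mm wide (y), 125 mm tall, fixed; it stands left or right of the go-box. Origin at the centre of its underside, x axis away from the robot at yaw 0, z up. Carry handle at the far end rises to 164 mm.
- main_switch (a joint): red master switch: its value, rad: 0 = off (coloured half sticks up), 0.35 = fully pressed home (coloured half flush and level); it needs about 2 to 5 N and stays where it is left
- main_switch_half (a point): centre of the top face of the red half (21 mm long, 22 mm wide, far from the robot) of its rocker, on the near left part of the battery box lid; the near half is black, the hinge runs across between them. Rides on the rocker: off, the face rises 20 degrees away from the hinge, outer end 7 mm proud; home, it is level 129.5 mm above the table, 2 mm above the bezel, and this point has sunk 3.6 mm
- go_box: black rugged case with yellow latches and a grey panel on top, 260 mm deep (x), 320 mm wide (y), panel 110 mm above the table, fixed, in the middle. Origin at the centre of its underside, x axis away from the robot at yaw 0, z up. Tuning knob rises to 130 mm; three rockers in a row along y, 50 mm apart, near left on the panel: blue (leftmost), yellow, green; coloured halves at its +x
- tuner_switch (a joint): blue antenna-tuner switch: its value, rad: 0 = off (coloured half sticks up), 0.35 = fully pressed home (coloured half flush and level); it needs about 2 to 5 N and stays where it is left
- tuner_switch_half (a point): centre of the top face of the blue half (21 mm long, 22 mm wide, far from the robot) of its rocker, leftmost of three on the go-box; the near half is black, the hinge runs across between them. Rides on the rocker: off, the face rises 20 degrees away from the hinge, outer end 7 mm proud; home, it is level 114.5 mm above the table, 2 mm above the bezel, and this point has sunk 3.6 mm
- radio_switch (a joint): green radio switch: its value, rad: 0 = off (coloured half sticks up), 0.35 = fully pressed home (coloured half flush and level); it needs about 2 to 5 N and stays where it is left
- radio_switch_half (a point): centre of the top face of the green half (21 mm long, 22 mm wide, far from the robot) of its rocker, rightmost of three on the go-box; the near half is black, the hinge runs across between them. Rides on the rocker: off, the face rises 20 degrees away from the hinge, outer end 7 mm proud; home, it is level 114.5 mm above the table, 2 mm above the bezel, and this point has sunk 3.6 mm
- lamp_switch (a joint): yellow lamp switch, the middle one of the three on the go-box, the same kind of rocker: 0 = off; starts off and is to stay off
- desk_mic: desk microphone, loose, about 0.85 kg: dark base 180 mm deep (x), 110 mm wide (y), 33 mm tall on rubber, thin gooseneck on its far part, 175 mm tall in all, some 110 mm beyond the talk bar's centre. Left or right of the go-box, on the side where the battery box is not. Origin at the centre of its underside, x axis from the talk bar towards the gooseneck, z up.
- talk_bar (a joint): talk bar travel, m: 0 = up, 0.007 = fully down; sprung, about 1 N to start and 4 N when fully down; it comes up by itself when let go
- talk_bar_top (a point): centre of the top face of the white talk bar (38 mm along x, 72 mm along y, level) on the near part of the microphone's base; 45 mm above the table when up, 38 mm when fully down
- mug: blue mug, 78 mm across, 92 mm tall, standing behind (beyond) the desk microphone; origin at the centre of its underside. Leave it alone.
- handheld_radio: black handheld radio standing upright beyond the battery box, 56 x 34 mm, 160 mm tall with its stub aerial; origin at the centre of its underside. Leave it alone.
- screwdriver: orange-handled screwdriver, 190 mm long, about 30 mm high, lying on the table in front (robot side) of the go-box's left part. Leave it alone.
- coax_adapter: brass coaxial adapter, 20 mm across, 34 mm tall, standing on the go-box panel beside the display; origin at the centre of its underside. Leave it alone.
- pencil: yellow pencil, 170 mm long, 7 mm thick, lying on the table in front (robot side) of the go-box's right part; origin at its red end. Leave it alone.

How it is judged (in metres and radians):
On the way, in this order (a step that is already met when the one before it is completed fails the run):
1. the red master switch is pressed home (value of joint main_switch above 0.25 rad), for 0.1 s.
2. the blue tuner switch is pressed home (value of joint tuner_switch above 0.25 rad), for 0.1 s.
3. the green radio switch is pressed home (value of joint radio_switch above 0.25 rad), for 0.1 s.
4. the talk bar is held down by the fingers (value of joint talk_bar above 0.004 m and contact force between the fingers and desk_mic above 0.8 N), for 0.3 s.
At the end, for the whole second after the job is handed in: Red, blue and green switches pressed home (more than 0.25 rad of 0.35), yellow still off (under 0.1 rad); the talk bar held down more than 4 mm of 7 by the fingers with 0.8 to 25 N; the microphone upright (within 0.06 rad) and within 20 mm of where it stood, the other loose things within 30 mm (all of step 4 and value of joint each of main_switch, tuner_switch, radio_switch above 0.25 rad and value of joint lamp_switch below 0.1 rad and velocity of joint talk_bar below 0.02 m/s and contact force between the fingers and desk_mic below 25 N and distance of desk_mic from where it was at the start of the episode below 0.02 m and angle between desk_mic's own z axis and vertical below 0.06 rad and distance of each of mug, handheld_radio, screwdriver, coax_adapter, pencil from where it was at the start of the episode below 0.03 m); the arm keeps its last pose, push and grip.
It fails at once if the order is broken: the tuner or radio switch is moved before the red master switch is on, the radio switch before the tuner switch is on, or the talk bar is pressed before all three are on ((value of joint main_switch below 0.22 rad and value of joint any of tuner_switch, radio_switch above 0.12 rad) or (value of joint tuner_switch below 0.22 rad and value of joint radio_switch above 0.12 rad) or (value of joint talk_bar above 0.003 m and value of joint any of main_switch, tuner_switch, radio_switch below 0.22 rad)).
It fails at once if the yellow lamp switch is pressed (value of joint lamp_switch above 0.1 rad).
It fails at once if a box or the microphone is pushed harder than 25 N (contact force between any of the fingers, the arm and battery_box above 25 N or contact force between any of the fingers, the arm and go_box above 25 N or contact force between any of the fingers, the arm and desk_mic above 25 N).
It fails at once if the microphone is shifted by more than 20 mm, lifted by more than 6 mm or tipped (distance of desk_mic from where it was at the start of the episode above 0.02 m or height (world z) of desk_mic above 0.006 m or angle between desk_mic's own z axis and vertical above 0.1 rad).
It fails at once if another loose thing is shifted by more than 30 mm, lifted or carried (distance of any of mug, handheld_radio, screwdriver, coax_adapter, pencil from where it was at the start of the episode above 0.03 m).
It also fails if it takes over 58 s, if anything falls off the work surface, if the arm or the gripper's body presses on something with over 40 N, if the wrist force passes 120 N, or if a joint passes its speed limit or range.

## Working session

There is one attempt and no reset: what is moved stays moved. The work goes in short steps, Python scripts to look and compute and a tool call to move; the robot and the scene stay as the last step left them, time stands still between calls to the robot, and variables do not carry over. Pictures are saved under pics/ and viewed, and the job is handed in when it is done.

Besides the shell and the picture viewer there is one more tool, called after "Request:" as a command line: name --pt "numbers of a row" for each row, then --argument value for the rest. arm_command: Moves the arm, as the interface text tells. Its arguments: {"type":"object","properties":{"steps":{"type":"array","items":{"type":"array","items":{"type":"number"}}},"newtons":{"type":"number"}},"required":["steps"]}

```bash
mkdir -p pics; ls; python3 - <<'E'
from rig import get_obs, optics, arm, finder
import cv2
o=get_obs(); print(o)
for n in ("scene","top"):
    p=optics.camera(n); cv2.imwrite(f"pics/{n}0.png",p["color"][:,:,::-1])
    print(n,p["K"].tolist(),p["rvec"],p["tvec"])
    for k in ["main_switch_half","tuner_switch_half","radio_switch_half","talk_bar_top","battery_box","go_box","desk_mic","mug","handheld_radio","coax_adapter","screwdriver"]:
        r=finder.place_of(p,k); print(k,[( [round(float(v)) for v in a["at"]],round(float(a["confidence"]),2)) for a in r[:2]], {kk:v for kk,v in (r[0] if r else {}).items() if kk not in("at","confidence")})
E
```

```text
pics
{'t': 0.0, 'q': array([ 1.17421679,  0.62932814,  0.03846271,  1.51830305, -0.02700432,
        0.99627171, -0.0200212 ]), 'joint_vel': array([ 0.00066484, -0.00067792, -0.00070621, -0.00080451,  0.00049477,
        0.00082607,  0.00098362]), 'joint_efforts': array([ 3.28036504e-04, -5.49719238e+01,  1.14361905e+00, -1.86634576e+01,
       -5.22047805e-02,  2.37637782e-02,  1.87709256e-04]), 'position': array([ 210.89966099, -614.10270649,  166.58697084]), 'orientation': array([-1.57082612,  0.00179145, -1.24005569]), 'contact_force': array([ 0.20444109, -0.43530275,  0.4873086 ]), 'torque': array([ 0.00988969,  0.02183306, -0.02881455]), 'gripper_width': 0.9990457470471986}
scene [[495.32441651552085, 0.0, 279.8560879826959], [0.0, 495.32441651552085, 208.60135820656697], [0.0, 0.0, 1.0]] [ 0.80606327  2.39700264 -1.29760444] [ 441.81374527  -84.20974648 1639.7983537 ]
main_switch_half [([525, 12, 118], 0.71), ([478, 393, 131], 0.53)] {}
tuner_switch_half [([542, 112, 116], 0.46)] {}
radio_switch_half [([526, 12, 117], 0.62)] {}
talk_bar_top [([487, -362, 47], 0.53)] {}
battery
[... 342 characters left out ...]
199078789], [0.0, 512.6251078976594, 204.70191456464707], [0.0, 0.0, 1.0]] [ 2.15192886 -2.125665    0.1366018 ] [   2.05099554  538.34740388 1248.92130972]
main_switch_half [([474, 394, 136], 0.64)] {}
tuner_switch_half [([543, 113, 118], 0.62), ([475, 395, 134], 0.45)] {}
radio_switch_half [([527, 14, 120], 0.49)] {}
talk_bar_top [([485, -358, 44], 0.61)] {}
battery_box [([511, 373, 1], 0.75)] {}
go_box [([584, -6, 4], 0.79), ([542, 112, 117], 0.69)] {}
desk_mic [([536, -368, -2], 0.95)] {}
mug [([674, -382, 3], 0.66), ([588, -8, 3], 0.62)] {}
handheld_radio [([650, 373, -3], 0.65), ([670, -381, 3], 0.28)] {}
coax_adapter [([650, -49, 107], 0.45)] {}
screwdriver [([349, 176, -5], 0.75)] {}
```

View pics/top0.png

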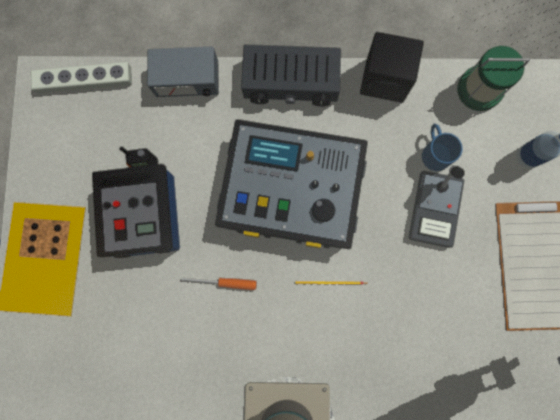

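View pics/scene0.png

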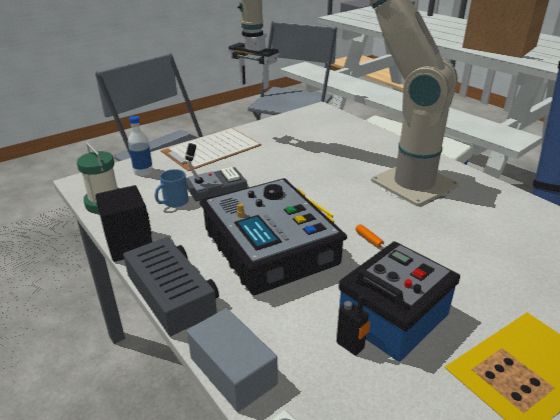

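The top view shows the battery box on the left with its red half near (120,225). The blue, yellow and green halves are near (242,197), (262,201) and (283,204), and the talk bar on the right is near (435,228). Next I measure the colour blobs precisely.

```bash
cat > h.py <<'E'
import numpy as np, cv2
def ray(p,uv,z):
    R,_=cv2.Rodrigues(np.array(p["rvec"],float)); t=np.array(p["tvec"],float).ravel()
    d=R.T@np.linalg.inv(p["K"])@np.array([uv[0],uv[1],1.]); c=-R.T@t
    return c+d*(z-c[2])/d[2]
def proj(p,X):
    return cv2.projectPoints(np.array(X,float).reshape(-1,3),np.array(p["rvec"],float),np.array(p["tvec"],float),np.array(p["K"]),None)[0].reshape(-1,2)
def blobs(p,name):
    h=cv2.cvtColor(p["color"],cv2.COLOR_RGB2HSV); H,S,V=[h[:,:,i].astype(int) for i in range(3)]
    m={"red":((H<8)|(H>172))&(S>170)&(V>110),"blue":(H>108)&(H<125)&(S>170)&(V>110),"yellow":(H>20)&(H<32)&(S>140)&(V>120),
       "green":(H>50)&(H<80)&(S>140)&(V>80),"white":(S<45)&(V>190)}[name]
    n,l,s,c=cv2.connectedComponentsWithStats(m.astype(np.uint8))
    return [(c[i],s[i],cv2.minAreaRect(np.argwhere(l==i)[:,::-1].astype(np.float32))) for i in range(1,n) if s[i,4]>25]
E
python3 - <<'E'
from rig import optics
from h import *
Z=dict(red=133.1,blue=118.1,yellow=118.1,green=118.1,white=45)
for n in ("top","scene"):
    p=optics.camera(n)
    for k in Z:
        for c,s,r in blobs(p,k):
            X=ray(p,c,Z[k])
            if 430<X[0]<600 and -430<X[1]<430 and s[4]<1500: print(n,k,c.round(1),s[2:],[np.round(v,1) for v in r],X.round(1))
p=optics.camera("top")
im=cv2.resize(p["color"][120:270,80:480],None,fx=2,fy=2,interpolation=3)
cv2.imwrite("pics/t1.png",im[:,:,::-1])
E
```

```text
top red [119.1 224. ] [11  9 82] [array([119., 224.]), array([ 8., 10.]), np.float64(90.0)] [474.8 393.  133.1]
top blue [241.7 197.6] [ 9  9 67] [array([242., 198.]), array([8., 8.]), np.float64(90.0)] [542.7 110.7 118.1]
top yellow [262.4 201.1] [10  9 74] [array([262.4, 201.1]), array([8.6, 8.2]), np.float64(11.3)] [534.9  61.5 118.1]
top yellow [250.7 233.4] [15  6 50] [array([250.9, 233.5]), array([14.5,  3.3]), np.float64(9.5)] [458.   87.3 118.1]
top yellow [313.2 244.1] [15  5 53] [array([313.1, 244.1]), array([14.3,  3.5]), np.float64(8.1)] [434.9 -58.7 118.1]
top green [283.2 204.7] [10  9 72] [array([283.2, 204.5]), array([8.7, 8.2]), np.float64(9.5)] [526.7  12.3 118.1]
top white [435.4 227.6] [ 29  18 290] [array([435.4, 227.7]), array([27.7, 13.3]), np.float64(11.3)] [ 484.4 -363.4   45. ]
scene red [418.6 272.8] [13  9 76] [array([418.8, 272.9]), array([11.2,  7.2]), np.float64(26.6)] [480.4 397.2 133.1]
scene red [407.6 281.9] [ 7  8 34] [array([407.3, 282.3]), array([4.9, 7.1]), np.float64(45.0)] [521.6 402.3 133.1]
scene blue [309.3 228.6] [11  7 30] [array([310., 229.]), array([ 6., 10.]), np.float64(90.0)] [548.  114.5 118.1]
scene yellow [322.6 210. ] [28 25 86] [array([320.9, 207.4]), array([36.1,  5.1]), np.float64(42.1)] [466.8  71.4 118.1]
scene yellow [299.5 218.2] [11  6 45] [array([300. , 218.5]), array([10.,  5.]), np.float64(0.0)] [538.6  64.2 118.1]
scene green [290.2 208.9] [10  6 40] [array([290.5, 209.5]), array([5., 9.]), np.float64(90.0)] [531.   16.  118.1]
```

View pics/t1.png

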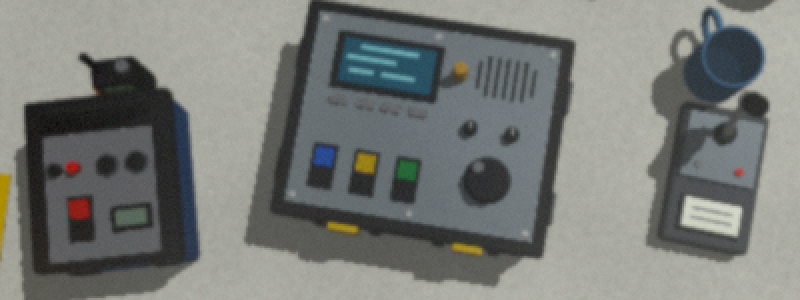

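Blue-to-green spacing comes out at 99.7 mm (expected 100), with the go-box yaw at about -9° and the battery box at about +3.5°. I'll close the fingers and travel at height.

Request:
arm_command --pt "0 0 4 0 0 0 0" --pt "0 0 8 0 0 0 0" --pt "0 0 11 0 0 0 0" --pt "4 3 11 0 0 -2 0" --pt "8 6 11 0 0 -4 0" --pt "12 10 11 0 0 -6 0" --pt "15 13 11 0 0 -8 0" --pt "18 16 11 0 0 -10 0" --pt "21 19 11 0 0 -12 0" --pt "24 22 11 0 0 -14 0" --pt "26 25 11 0 0 -15 0" --pt "27 28 11 0 0 -15 0" --pt "27 31 11 0 0 -15 0" --pt "27 34 11 0 0 -15 0" --pt "27 37 11 0 0 -15 0" --pt "27 40 11 0 0 -15 0" --pt "27 43 11 0 0 -15 0" --pt "27 46 11 0 0 -15 0" --pt "27 49 11 0 0 -15 0" --pt "27 52 11 0 0 -15 0" --newtons 20

```text
t: 3.02
position: [481.0, -93.4, 277.7]
orientation: [-1.57, -0.0, -1.502]
contact_force: [0.2, -0.5, 0.0]
gripper_width: 0.005
```

Request:
arm_command --pt "0 3 0 0 0 0 0" --pt "0 6 0 0 0 0 0" --pt "0 9 0 0 0 0 0" --pt "0 12 0 0 0 0 0" --pt "0 15 0 0 0 0 0" --pt "0 18 0 0 0 0 0" --pt "0 21 0 0 0 0 0" --pt "0 24 0 0 0 0 0" --pt "0 27 0 0 0 0 0" --pt "0 30 0 0 0 0 0" --pt "0 33 0 0 0 0 0" --pt "0 36 0 0 0 0 0" --pt "0 39 0 0 0 0 0" --pt "0 42 0 0 0 0 0" --pt "0 45 0 0 0 0 0" --pt "0 48 0 0 0 0 0" --pt "0 48.8 0 0 0 0 0" --pt "0 48.8 -2 0 0 0 0" --pt "0 48.8 -4 0 0 0 0" --pt "0 48.8 -4 0 0 0 0"

```text
t: 4.68
position: [479.1, 392.3, 234.0]
orientation: [-1.576, -0.005, -1.502]
contact_force: [0.3, -0.3, -0.7]
gripper_width: 0.003
```

```bash
python3 - <<'E'
from rig import optics,get_obs,finder
from h import *
from scipy.spatial.transform import Rotation as Ro
o=get_obs(); p=optics.camera("wrist"); print(o["position"],o["orientation"],o["q"],o["contact_force"])
T=np.array(p["tool_from_camera"]); print(T.round(2).tolist())
R=Ro.from_euler("xyz",o["orientation"]).as_matrix()
Rc=R@T[:3,:3]; c=R@T[:3,3]+o["position"]
for c2,s,r in blobs(p,"red"):
    d=Rc@np.linalg.inv(p["K"])@np.array([*c2,1]); X=c+d*(133.1-c[2])/d[2]; print(c2,s,r,X.round(1))
print(finder.place_of(p,"main_switch_half")[:2])
cv2.imwrite("pics/w1.png",p["color"][:,:,::-1])
E
```

```text
[479.05279692 392.335518   233.96764365] [-1.57580919 -0.00512448 -1.50181216] [-0.61887848  0.53018953 -0.18497147  1.50936143  0.10425939  1.11883241
 -2.32708194] [ 0.29669774 -0.33008504 -0.72818031]
[[1.0, -0.0, -0.0, -0.6], [0.0, -0.24, 0.97, -218.18], [-0.0, -0.97, -0.24, 68.71], [0.0, 0.0, 0.0, 1.0]]
[264.37704918 151.74863388] [257 144  15  16 183] ((264.0, 151.5), (15.0, 14.0), 90.0) [522.6 405.5 133.1]
[271.10810811 201.67181467] [259 190  25  24 518] ((270.9466857910156, 201.75379943847656), (22.870302200317383, 23.01279640197754), 85.91438293457031) [476.3 396.3 133.1]
[{'at': [511.7, 370.5, 2.4], 'confidence': 0.4}]
```

View pics/w1.png

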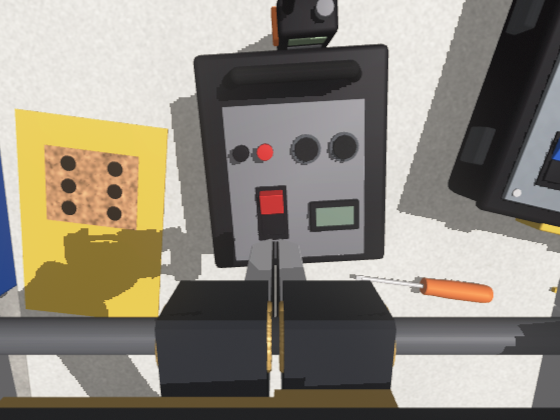

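The wrist view shows the red half at (271,202), which is (476, 396) in world and agrees with the top view. I'll centre over it and descend to just above.

Request:
arm_command --pt "0 0.2 -1 0 0 0 0" --pt "0 0.4 -3 0 0 0 0" --pt "0 0.4 -5 0 0 0 0" --pt "0 0.4 -7 0 0 0 0" --pt "0 0.4 -8.3 0 0 0 0" --pt "0 0.4 -9 0 0 0 0" --pt "0 0.4 -9 0 0 0 0" --pt "0 0.4 -9 0 0 0 0"

```text
t: 5.45
position: [481.5, 398.2, 148.3]
orientation: [-1.57, -0.001, -1.503]
contact_force: [0.1, 0.1, 0.4]
gripper_width: 0.004
```

```bash
cat > w.py <<'E'
import sys
from rig import optics,get_obs
from h import *
from scipy.spatial.transform import Rotation as Ro
name,col,z=sys.argv[1],sys.argv[2],float(sys.argv[3])
o=get_obs(); p=optics.camera("wrist"); print(o["position"].round(1),o["contact_force"].round(2),o["t"])
T=np.array(p["tool_from_camera"]); R=Ro.from_euler("xyz",o["orientation"]).as_matrix()
Rc=R@T[:3,:3]; c=R@T[:3,3]+o["position"]
for k in col.split(","):
  for c2,s,r in blobs(p,k):
    d=Rc@np.linalg.inv(p["K"])@np.array([*c2,1]); X=c+d*(z-c[2])/d[2]; print(k,c2.round(1),s,X.round(1))
cv2.imwrite(f"pics/{name}.png",p["color"][:,:,::-1])
E
python3 w.py w2 red 133.1
```

```text
[481.5 398.2 148.3] [0.1  0.11 0.43] 5.45
red [269.8 166.7] [260 156  21  22 351] [522.3 405.3 133.1]
red [278.7 228.2] [263 217  32  25 676] [479.4 396.3 133.1]
```

View pics/w2.png

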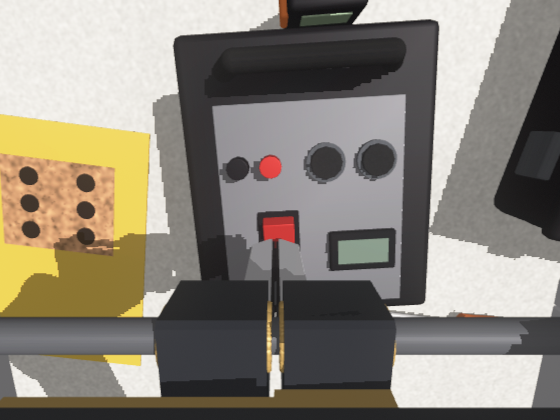

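The closed tips sit about 5 mm too far out, with red centred at column 279. I'll shift -3 mm in x and start down.

Request:
arm_command --pt "-0.3 -0.15 -0.3 0 0 0 0" --pt "-0.3 -0.15 -0.6 0 0 0 0" --pt "-0.3 -0.15 -0.8 0 0 0 0" --pt "-0.3 -0.15 -1.0 0 0 0 0" --pt "-0.3 -0.15 -1.1 0 0 0 0" --pt "-0.3 -0.15 -1.2 0 0 0 0" --pt "-0.3 -0.15 -1.2 0 0 0 0"

```text
t: 6.08
position: [478.6, 396.9, 136.5]
orientation: [-1.57, -0.0, -1.503]
contact_force: [0.1, 0.4, -0.5]
gripper_width: 0.004
```

Request:
arm_command --pt "0 0 -0.1 0 0 0 0" --pt "0 0 -0.2 0 0 0 0" --pt "0 0 -0.3 0 0 0 0" --pt "0 0 -0.4 0 0 0 0" --pt "0 0 -0.4 0 0 0 0"

```text
t: 6.5
position: [478.5, 396.8, 132.2]
orientation: [-1.57, -0.0, -1.503]
contact_force: [-0.5, 0.4, -1.1]
gripper_width: 0.002
```

Request:
arm_command --pt "0 0 -0.1 0 0 0 0" --pt "0 0 -0.2 0 0 0 0" --pt "0 0 -0.3 0 0 0 0" --pt "0 0 -0.3 0 0 0 0"

```text
t: 6.83
position: [478.4, 396.6, 129.0]
orientation: [-1.57, -0.001, -1.503]
contact_force: [-0.4, -0.1, 0.3]
gripper_width: 0.003
```

```bash
python3 w.py w3 red 129.5
```

```text
[478.4 396.6 129. ] [-0.37 -0.1   0.27] 6.8333
red [267.  165.4] [256 154  23  24 416] [521.8 405.4 129.5]
red [276.6 229.7] [260 219  34  23 648] [479.9 396.5 129.5]
```

View pics/w3.png

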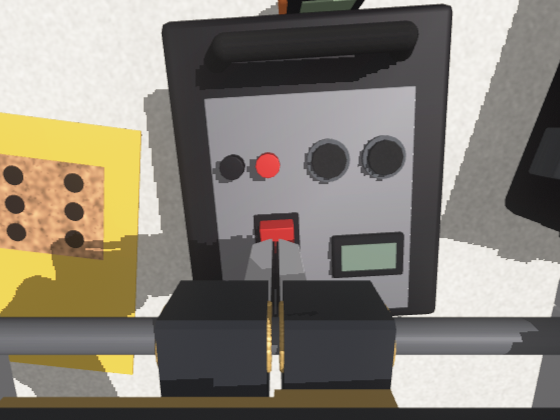

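Request:
arm_command --pt "0 0 -0.1 0 0 0 0" --pt "0 0 -0.1 0 0 0 0"

```text
t: 7.05
position: [478.4, 396.6, 127.9]
orientation: [-1.57, -0.001, -1.503]
contact_force: [-0.7, 0.1, 0.2]
gripper_width: 0.005
```

Request:
arm_command --pt "0 0 -0.1 0 0 0 0" --pt "0 0 -0.1 0 0 0 0"

```text
t: 7.22
position: [478.3, 396.5, 126.7]
orientation: [-1.571, -0.001, -1.503]
contact_force: [0.2, -0.4, 0.3]
gripper_width: 0.007
```

```bash
python3 - <<'E'
from rig import optics,get_obs
from h import *
o=get_obs();p=optics.camera("wrist"); T=np.array(p["tool_from_camera"]);K=np.array(p["K"])
Ti=np.linalg.inv(T)
for x,y,z in [(0,0,0),(-12.5,0,8),(12.5,0,8),(12.5,0,-8),(-12.5,0,-8),(0,-19,0),(0,0,8)]:
    c=Ti@[x,y,z,1]; u=K@c[:3]; print((x,y,z),(u[:2]/u[2]).round(1))
im=p["color"][190:310,200:360]; cv2.imwrite("pics/w4.png",cv2.resize(im,None,fx=5,fy=5,interpolation=0)[:,:,::-1]); print(o["contact_force"],K[0])
E
```

```text
(0, 0, 0) [276.3 231.6]
(-12.5, 0, 8) [257.3 220. ]
(12.5, 0, 8) [295.3 220. ]
(12.5, 0, -8) [295.  243.1]
(-12.5, 0, -8) [257.6 243.1]
(0, -19, 0) [276.4 241. ]
(0, 0, 8) [276.3 220. ]
[ 0.19000388 -0.37685128  0.33044784] [344.3064249    0.         274.99920935]
```

View pics/w4.png

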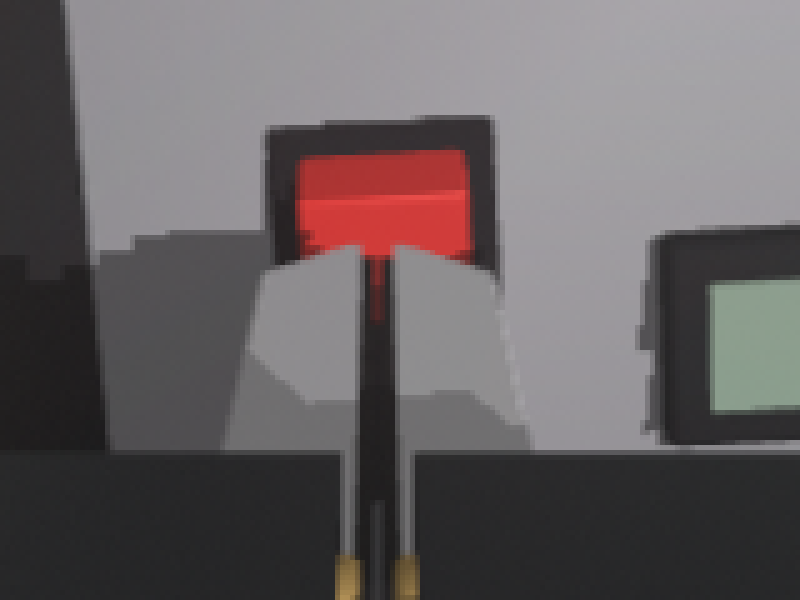

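The wrist view shows the red half still raised, with its end face visible at rows 220-229. The tip appears at row 240, while the claimed TCP projects to row 232. I'll check with the other cameras.

```bash
python3 - <<'E'
from rig import optics,get_obs
from h import *
o=get_obs();P=o["position"]
out=[]
for n in("scene","top"):
    p=optics.camera(n); u=proj(p,[P,P+[0,0,40]]); print(n,u.round(1))
    x,y=u[0].astype(int); x0=max(x-40,0);y0=y-35
    im=cv2.resize(p["color"][y0:y0+60,x0:x0+80],None,fx=9,fy=9,interpolation=3).copy()
    for a in u: cv2.circle(im,tuple(int(v) for v in ((a-[x0,y0]+.5)*9)),5,(0,255,0),1)
    cv2.imwrite(f"pics/z_{n}.png",im[:,:,::-1])
E
```

```text
scene [[418.6 274.5]
 [421.4 260. ]]
top [[118.6 222.8]
 [112.6 220.9]]
```

View pics/z_scene.png

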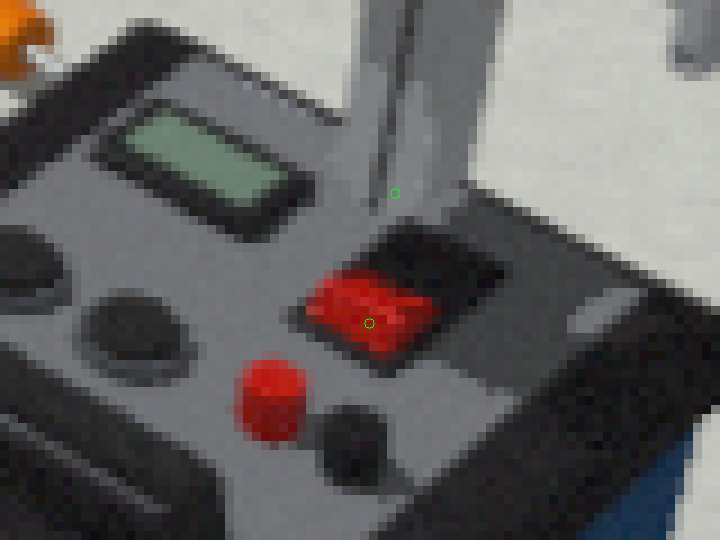

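View pics/z_top.png

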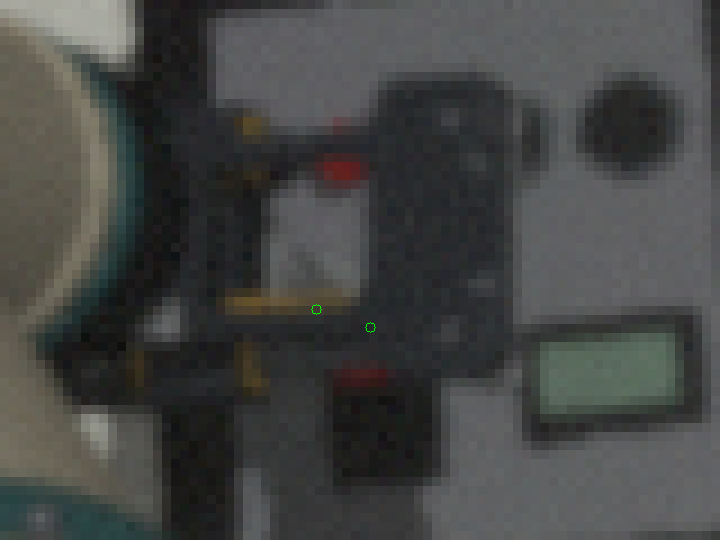

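```bash
python3 - <<'E'
from rig import optics,get_obs
from h import *
from scipy.spatial.transform import Rotation as Ro
p=optics.camera("scene"); o=get_obs();P=o["position"]
A=np.array([210.9,-614.1,166.6]);yaw=-1.24;j=np.array([np.cos(yaw),np.sin(yaw),0])
print("start",proj(p,[A,A+[0,0,35],A+47*j,A-47*j,A+47*j+[0,0,35]]).round(1))
im=cv2.imread("pics/scene0.png"); cv2.imwrite("pics/s0z.png",cv2.resize(im[20:110,190:310],None,fx=6,fy=6,interpolation=2))
# now
for h in(0,10,20,30,35,40): print(h,proj(p,[P+[0,0,h],P+[8,0,h],P+[-8,0,h]]).round(1).tolist())
E
```

```text
start [[253.9  96.2]
 [253.6  87.1]
 [243.9  93.8]
 [264.1  98.7]
 [243.5  84.8]]
0 [[418.6, 274.4], [416.1, 275.9], [421.0, 273.0]]
10 [[419.3, 270.9], [416.8, 272.4], [421.7, 269.4]]
20 [[420.0, 267.3], [417.5, 268.7], [422.4, 265.8]]
30 [[420.7, 263.6], [418.2, 265.1], [423.2, 262.2]]
35 [[421.0, 261.8], [418.6, 263.3], [423.5, 260.3]]
40 [[421.4, 259.9], [418.9, 261.4], [423.9, 258.5]]
```

View pics/s0z.png

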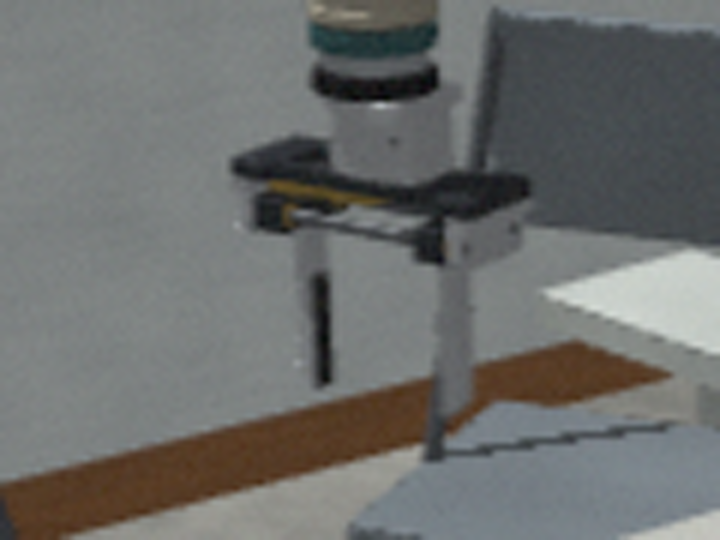

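Three independent views (scene now, scene at the start, wrist) agree: the visible finger ends are about 35 mm above the reported TCP. That also explains the lack of contact. I'll keep descending carefully and let force decide.

Request:
arm_command --pt "0 0 -0.4 0 0 0 0" --pt "0 0 -0.8 0 0 0 0" --pt "0 0 -1.2 0 0 0 0" --pt "0 0 -1.5 0 0 0 0" --pt "0 0 -1.7 0 0 0 0" --pt "0 0 -1.7 0 0 0 0"

```text
t: 7.92
position: [478.0, 396.3, 109.2]
orientation: [-1.571, -0.001, -1.503]
contact_force: [0.0, 0.2, -0.6]
gripper_width: 0.004
```

```bash
cat > v.py <<'E'
import sys
from rig import optics,get_obs
from h import *
n=sys.argv[1]
o=get_obs();P=o["position"];p=optics.camera("scene");q=optics.camera("wrist");print(P.round(1),o["contact_force"].round(2))
u=proj(p,P+[0,0,35])[0];print(u); x0,y0=int(u[0])-25,int(u[1])-25
a=cv2.resize(p["color"][y0:y0+50,x0:x0+50],(400,400),interpolation=cv2.INTER_CUBIC)
b=cv2.resize(q["color"][200:280,236:316],(400,400),interpolation=cv2.INTER_CUBIC)
cv2.imwrite(f"pics/{n}.png",np.hstack([a,b])[:,:,::-1])
E
python3 v.py v1
```

```text
[478.  396.3 109.2] [ 0.01  0.23 -0.58]
[419.77507161 268.12082324]
```

View pics/v1.png

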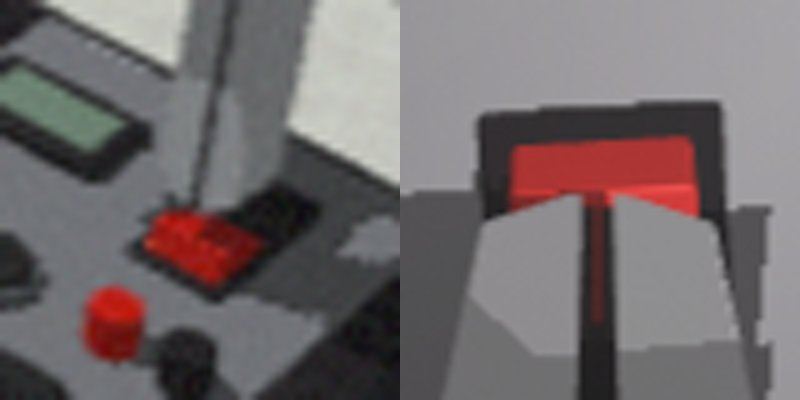

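Request:
arm_command --pt "-0.2 0 -0.2 0 0 0 0" --pt "-0.2 0 -0.4 0 0 0 0" --pt "-0.2 0 -0.5 0 0 0 0" --pt "-0.2 0 -0.6 0 0 0 0" --pt "-0.2 0 -0.6 0 0 0 0"

```text
t: 8.43
position: [476.3, 396.5, 103.6]
orientation: [-1.571, -0.001, -1.503]
contact_force: [-0.5, -0.6, 0.2]
gripper_width: 0.003
```

Request:
arm_command --pt "0 0 -0.1 0 0 0 0" --pt "0 0 -0.2 0 0 0 0" --pt "0 0 -0.2 0 0 0 0"

```text
t: 8.68
position: [476.2, 396.4, 101.4]
orientation: [-1.571, -0.001, -1.503]
contact_force: [0.2, -0.1, 0.5]
gripper_width: 0.002
```

```bash
python3 v.py v2
```

```text
[476.2 396.4 101.4] [ 0.18 -0.13  0.53]
[419.81990141 270.61957592]
```

View pics/v2.png

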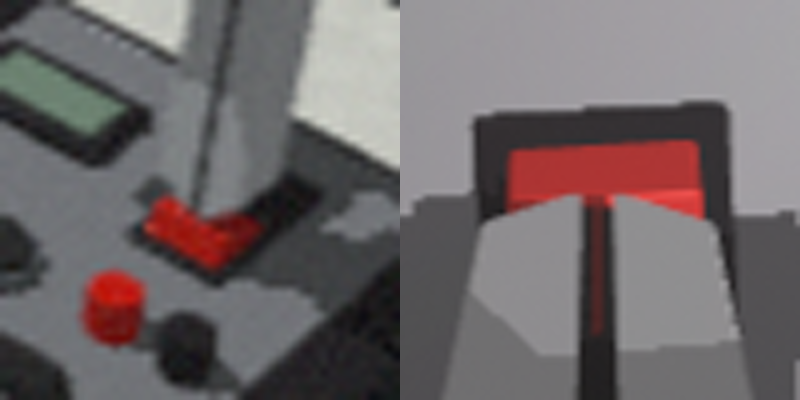

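Request:
arm_command --pt "0 0 -0.1 0 0 0 0" --pt "0 0 -0.2 0 0 0 0" --pt "0 0 -0.3 0 0 0 0"

```text
t: 9.03
position: [476.3, 396.5, 98.5]
orientation: [-1.571, -0.001, -1.503]
contact_force: [0.5, -0.3, 2.5]
gripper_width: 0.006
```

Request:
arm_command --pt "0 0 -0.1 0 0 0 0" --pt "0 0 -0.2 0 0 0 0"

```text
t: 9.2
position: [476.9, 396.6, 96.7]
orientation: [-1.57, -0.001, -1.503]
contact_force: [-0.4, -1.1, 1.7]
gripper_width: 0.002
```

```bash
python3 v.py v3
```

```text
[476.9 396.6  96.7] [-0.37 -1.1   1.72]
[419.37118121 272.46776365]
```

View pics/v3.png

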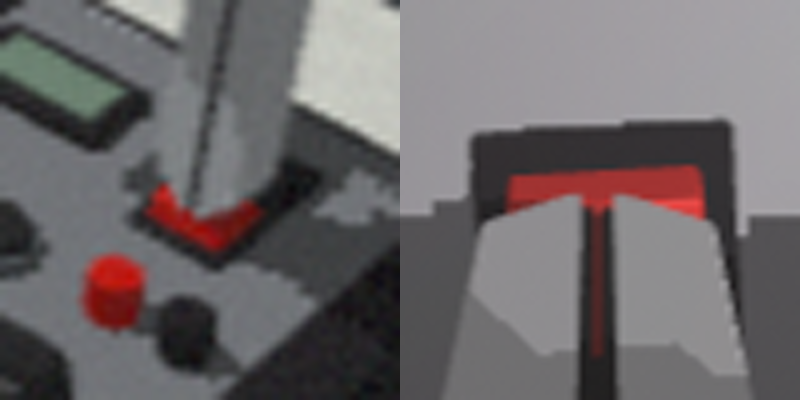

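Contact at 2-2.5 N and the red half is sinking: its end face is getting thinner.

Request:
arm_command --pt "0 0 -0.1 0 0 0 0" --pt "0 0 -0.2 0 0 0 0" --pt "0 0 -0.2 0 0 0 0"

```text
t: 9.55
position: [477.2, 396.7, 94.6]
orientation: [-1.569, -0.001, -1.503]
contact_force: [1.0, 0.4, 1.2]
gripper_width: 0.007
```

Request:
arm_command --pt "0 0 -0.1 0 0 0 0" --pt "0 0 -0.1 0 0 0 0"

```text
t: 9.72
position: [477.3, 396.7, 93.5]
orientation: [-1.569, -0.0, -1.503]
contact_force: [0.6, -0.1, 0.8]
gripper_width: 0.004
```

Request:
arm_command --pt "0 0 -0.1 0 0 0 0" --pt "0 0 -0.1 0 0 0 0"

```text
t: 9.88
position: [477.4, 396.7, 92.3]
orientation: [-1.569, -0.0, -1.503]
contact_force: [0.2, -0.4, 1.8]
gripper_width: 0.007
```

```bash
python3 v.py v4
```

```text
[477.4 396.7  92.3] [ 0.21 -0.4   1.78]
[418.92997635 274.15847587]
```

View pics/v4.png

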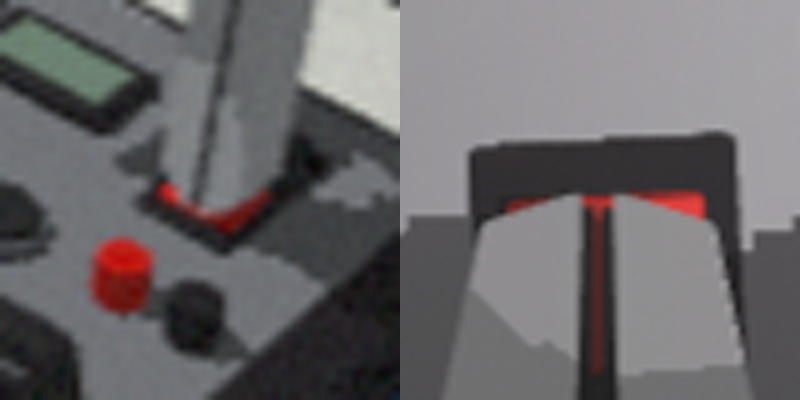

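Request:
arm_command --pt "0 0 -0.1 0 0 0 0" --pt "0 0 -0.1 0 0 0 0"

```text
t: 10.15
position: [477.2, 396.7, 91.8]
orientation: [-1.569, -0.0, -1.503]
contact_force: [0.8, -0.9, 4.4]
gripper_width: 0.003
```

Request:
arm_command --pt "0 0 -0.1 0 0 0 0" --pt "0 0 -0.1 0 0 0 0"

```text
t: 10.32
position: [477.2, 396.8, 91.7]
orientation: [-1.569, -0.0, -1.503]
contact_force: [-0.5, -1.8, 7.4]
gripper_width: 0.007
```

Hard stop at reported z = 91.7 mm with force rising to 7 N, so the rocker is home and the tip offset is about 38 mm. I'll rise and verify.

Request:
arm_command --pt "0 0 1 0 0 0 0" --pt "0 0 4 0 0 0 0" --pt "0 0 8 0 0 0 0" --pt "0 0 9 0 0 0 0" --pt "0 0 9 0 0 0 0"

```text
t: 10.73
position: [478.8, 398.8, 185.7]
orientation: [-1.564, 0.004, -1.503]
contact_force: [-0.2, 0.6, -0.9]
gripper_width: 0.005
```

```bash
python3 - <<'E'
from rig import optics
from h import *
p=optics.camera("scene");q=optics.camera("wrist")
a=cv2.resize(p["color"][240:300,380:460],(480,360),interpolation=cv2.INTER_CUBIC)
b=cv2.resize(q["color"][130:250,230:330],(300,360),interpolation=cv2.INTER_CUBIC)
cv2.imwrite("pics/v5.png",np.hstack([a,b])[:,:,::-1])
E
```

```text
(no output)
```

View pics/v5.png

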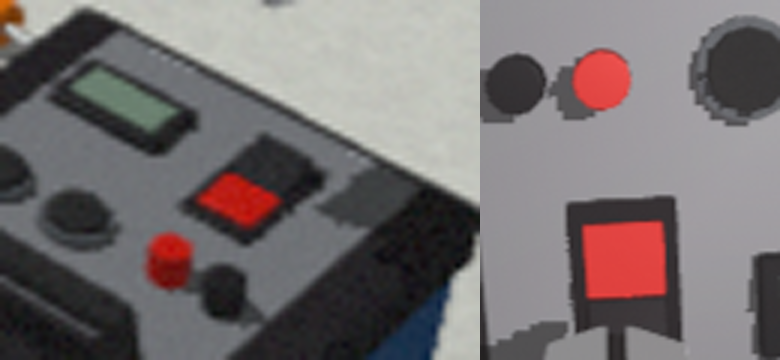

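Red is flush and level. Next, over to blue, turning to the go-box yaw (-99°).

Request:
arm_command --pt "0.5 -3 0 0 0 -1 0" --pt "1 -6 0 0 0 -3 0" --pt "2 -9 0 0 0 -4 0" --pt "3 -12 0 0 0 -6 0" --pt "4 -15 0 0 0 -8 0" --pt "5 -18 0 0 0 -10 0" --pt "5.5 -21 0 0 0 -11 0" --pt "6 -24 -1 0 0 -12 0" --pt "6.4 -27 -2 0 0 -13 0" --pt "6.5 -28.7 -3 0 0 -13 0" --pt "6.5 -28.7 -4 0 0 -13 0" --pt "6.5 -28.7 -4 0 0 -13 0" --pt "6.5 -28.7 -4 0 0 -13 0"

```text
t: 11.92
position: [540.2, 110.9, 140.0]
orientation: [-1.573, -0.001, -1.728]
contact_force: [-0.2, 1.2, -0.2]
gripper_width: 0.002
```

```bash
python3 w.py w6 blue,yellow,green 118.1
```

```text
[540.2 110.9 140. ] [-0.21  1.24 -0.22] 11.9167
blue [271.9 217.7] [257 204  30  29 807] [544.  113.1 118.1]
yellow [341.1 217.5] [325 203  33  30 910] [536.3  63.7 118.1]
yellow [496. 306.] [474 303  45   7 301] [447.  -46.6 118.1]
yellow [543.5 315.4] [533 314  18   3  35] [433.  -83.  118.1]
```

View pics/w6.png

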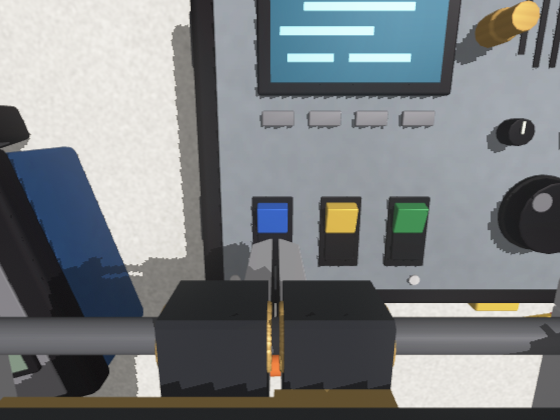

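Blue is at (272,218), or (544, 113) in world, matching the top view. Centre and descend.

Request:
arm_command --pt "0.4 0.2 -1 0 0 0 0" --pt "0.4 0.2 -2 0 0 0 0" --pt "0.4 0.2 -3 0 0 0 0" --pt "0.4 0.2 -4 0 0 0 0" --pt "0.4 0.2 -4.5 0 0 0 0" --pt "0.4 0.2 -4.9 0 0 0 0" --pt "0.4 0.2 -4.9 0 0 0 0"

```text
t: 12.55
position: [544.2, 113.3, 90.7]
orientation: [-1.573, -0.001, -1.727]
contact_force: [0.3, 0.3, 0.3]
gripper_width: 0.002
```

```bash
python3 v.py v6
```

```text
[544.2 113.3  90.7] [0.34 0.26 0.3 ]
[310.26809959 225.29823445]
```

View pics/v6.png

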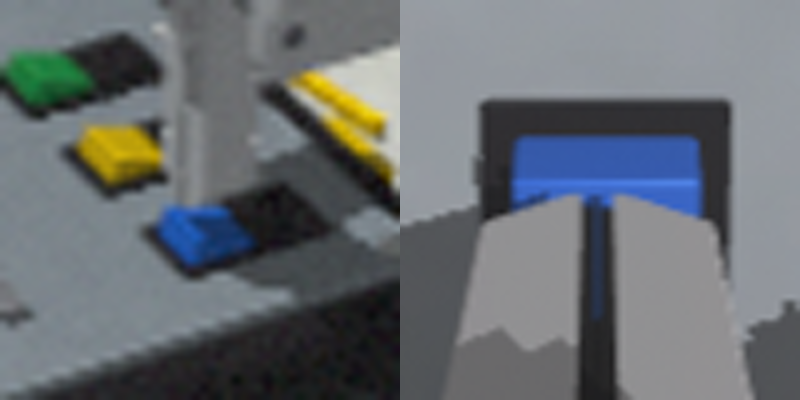

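Well centred on blue. Pressing; home is expected at a reported z of about 76.7.

Request:
arm_command --pt "0.1 0 -0.2 0 0 0 0" --pt "0.1 0 -0.4 0 0 0 0" --pt "0.1 0 -0.6 0 0 0 0" --pt "0.1 0 -0.7 0 0 0 0" --pt "0.1 0 -0.8 0 0 0 0" --pt "0.1 0 -0.9 0 0 0 0" --pt "0.1 0 -1.0 0 0 0 0" --pt "0.1 0 -1.1 0 0 0 0" --pt "0.1 0 -1.1 0 0 0 0"

```text
t: 13.4
position: [546.5, 113.4, 80.9]
orientation: [-1.57, 0.0, -1.728]
contact_force: [0.9, -0.4, 1.0]
gripper_width: 0.006
```

Request:
arm_command --pt "0 0 -0.1 0 0 0 0" --pt "0 0 -0.2 0 0 0 0"

```text
t: 13.57
position: [546.9, 113.3, 79.0]
orientation: [-1.57, 0.0, -1.728]
contact_force: [0.9, -0.9, 2.4]
gripper_width: 0.005
```

Request:
arm_command --pt "0 0 -0.1 0 0 0 0" --pt "0 0 -0.1 0 0 0 0"

```text
t: 13.73
position: [547.0, 113.3, 77.8]
orientation: [-1.57, 0.0, -1.728]
contact_force: [1.1, -0.8, 1.2]
gripper_width: 0.008
```

Request:
arm_command --pt "-0.1 0 -0.1 0 0 0 0" --pt "-0.1 0 -0.15 0 0 0 0"

```text
t: 13.9
position: [546.6, 113.3, 76.7]
orientation: [-1.568, 0.001, -1.728]
contact_force: [-0.3, -0.3, 8.3]
gripper_width: 0.007
```

Request:
arm_command --pt "0 0 -0.1 0 0 0 0" --pt "0 0 -0.1 0 0 0 0"

```text
t: 14.07
position: [546.7, 113.4, 76.7]
orientation: [-1.568, 0.001, -1.728]
contact_force: [-0.8, -2.1, 9.6]
gripper_width: 0.002
```

Request:
arm_command --pt "0 0 -0.1 0 0 0 0" --pt "0 0 -0.1 0 0 0 0"

```text
t: 14.23
position: [546.7, 113.4, 76.7]
orientation: [-1.567, 0.001, -1.728]
contact_force: [-1.4, -1.9, 9.8]
gripper_width: 0.005
```

Blue hit its stop exactly at 76.7 mm. Lift and move to green.

Request:
arm_command --pt "0 0 1.5 0 0 0 0" --pt "0 0 4.5 0 0 0 0" --pt "0 0 5.5 0 0 0 0" --pt "-0.5 -3 6 0 0 0 0" --pt "-1 -6 6 0 0 0 0" --pt "-1.5 -9 6 0 0 0 0" --pt "-1.8 -9.9 6 0 0 0 0" --pt "-1.8 -9.9 6 0 0 0 0" --pt "-1.8 -9.9 6 0 0 0 0"

```text
t: 14.98
position: [528.5, 15.1, 136.4]
orientation: [-1.568, 0.002, -1.728]
contact_force: [0.3, 0.3, -0.3]
gripper_width: 0.002
```

```bash
python3 w.py w7 blue,yellow,green 118.1
```

```text
[528.5  15.1 136.4] [ 0.25  0.27 -0.31] 14.9833
blue [139.7 225. ] [124 212  32  27 798] [542.9 111.5 118.1]
yellow [207.5 223.4] [191 209  34  30 943] [536.4  63.3 118.1]
yellow [396.  312.7] [389 310  14   7  83] [444.4 -64.3 118.1]
```

View pics/w7.png

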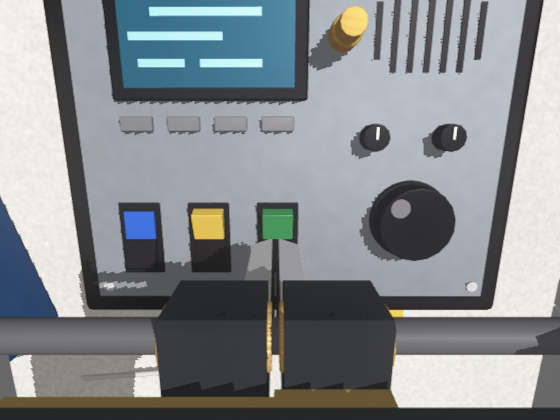

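Blue is flush and yellow untouched. Green is at (277,223), in line with the tips. Descending on it.

Request:
arm_command --pt "0.1 -0.1 -1 0 0 0 0" --pt "0.1 -0.1 -2 0 0 0 0" --pt "0.1 -0.1 -3 0 0 0 0" --pt "0.1 -0.1 -4 0 0 0 0" --pt "0.1 -0.1 -4.5 0 0 0 0" --pt "0.1 -0.1 -4.7 0 0 0 0" --pt "0.1 -0.1 -4.9 0 0 0 0" --pt "0.1 -0.1 -5.1 0 0 0 0" --pt "0.1 -0.1 -5.2 0 0 0 0" --pt "0.1 -0.1 -5.3 0 0 0 0" --pt "0.1 -0.1 -5.4 0 0 0 0" --pt "0.1 -0.1 -5.5 0 0 0 0" --pt "0.1 -0.1 -5.5 0 0 0 0"

```text
t: 16.12
position: [530.4, 15.2, 81.8]
orientation: [-1.567, 0.002, -1.726]
contact_force: [0.8, 0.6, 0.7]
gripper_width: 0.007
```

Request:
arm_command --pt "0 0 -0.1 0 0 0 0" --pt "0 0 -0.2 0 0 0 0"

```text
t: 16.28
position: [530.9, 15.1, 80.0]
orientation: [-1.566, 0.002, -1.726]
contact_force: [0.5, -0.3, 2.2]
gripper_width: 0.005
```

Request:
arm_command --pt "0 0 -0.1 0 0 0 0" --pt "0 0 -0.1 0 0 0 0"

```text
t: 16.45
position: [531.0, 15.1, 78.9]
orientation: [-1.565, 0.003, -1.727]
contact_force: [0.0, 0.2, 1.2]
gripper_width: 0.006
```

Request:
arm_command --pt "-0.1 0 -0.1 0 0 0 0" --pt "-0.1 0 -0.2 0 0 0 0"

```text
t: 16.62
position: [530.7, 15.1, 77.1]
orientation: [-1.564, 0.003, -1.727]
contact_force: [1.6, 0.1, 2.4]
gripper_width: 0.003
```

Request:
arm_command --pt "0 0 -0.1 0 0 0 0" --pt "0 0 -0.1 0 0 0 0"

```text
t: 16.78
position: [530.8, 15.1, 76.7]
orientation: [-1.564, 0.003, -1.727]
contact_force: [-0.9, -0.1, 8.3]
gripper_width: 0.0
```

Request:
arm_command --pt "0 0 -0.1 0 0 0 0" --pt "0 0 -0.1 0 0 0 0"

```text
t: 16.95
position: [530.8, 15.1, 76.7]
orientation: [-1.563, 0.003, -1.727]
contact_force: [-1.6, -0.5, 10.0]
gripper_width: 0.007
```

Green is home too. Lift and travel to the talk bar.

Request:
arm_command --pt "0 0 1.5 0 0 0 0" --pt "0 0 5 0 0 0 0" --pt "0 0 8 0 0 0 0" --pt "-1 -3 9 0 0 0 0" --pt "-2 -6 9 0 0 0 0" --pt "-3 -9 9 0 0 0 0" --pt "-4 -12 9 0 0 0 0" --pt "-4.6 -15 9 0 0 0 0" --pt "-4.6 -18 9 0 0 0 0" --pt "-4.6 -21 9 0 0 0 0" --pt "-4.6 -24 9 0 0 0 0" --pt "-4.6 -27 9 0 0 0 0" --pt "-4.6 -30 9 0 0 0 0" --pt "-4.6 -33 9 0 0 0 0" --pt "-4.6 -36 9 0 0 0 0" --pt "-4.6 -37.6 9 0 0 0 0" --pt "-4.6 -37.6 9 0 0 0 0" --pt "-4.6 -37.6 9 0 0 0 0"

```text
t: 18.45
position: [483.8, -360.7, 165.8]
orientation: [-1.565, 0.004, -1.728]
contact_force: [0.7, 1.1, -0.4]
gripper_width: 0.004
```

```bash
python3 w.py w8 white 45; python3 - <<'E'
from rig import optics
from h import *
p=optics.camera("scene")
cv2.imwrite("pics/s8.png",cv2.resize(p["color"][130:250,180:360],(720,480),interpolation=2)[:,:,::-1])
E
```

```text
[ 483.8 -360.7  165.8] [ 0.71  1.13 -0.41] 18.45
white [555.7 105.6] [552 102   8   9  33] [ 528.1 -633.9   45. ]
white [494.6 142. ] [ 434  107  126   68 3805] [ 503.1 -577.    45. ]
white [551.2 118.7] [542 112  18  13  98] [ 516.6 -630.1   45. ]
white [438.6 129. ] [433 127  14   7  41] [ 523.9 -524.3   45. ]
white [451.4 128.6] [449 126   7   7  28] [ 522.3 -536.5   45. ]
white [504.  174.3] [ 439  153  121   42 2162] [ 470.1 -585.9   45. ]
white [277.4 194.7] [ 243  177   70   37 1906] [ 484.8 -362.1   45. ]
white [504.9 199. ] [ 440  179  120   40 1889] [ 444.8 -586.6   45. ]
white [526.9 218.9] [ 493  203   67   33 1030] [ 420.4 -608.6   45. ]
white [447.1 219.2] [442 215  10  10  55] [ 432.7 -528.7   45. ]
white [462.5 229.3] [453 220  20  23 156] [ 419.4 -543.8   45. ]
white [476.4 223.3] [472 220  10   9  48] [ 423.6 -558.    45. ]
white [544.9 233. ] [541 230  10   8  31] [ 402.3 -627.    45. ]
white [506.5 245.6] [472 232  67  29 847] [ 394.6 -588.3   45. ]
white [504.3 269.1] [470 254  69  30 856] [ 368.5 -585.9   45. ]
white [449.5 272.4] [445 266  14  12  36] [ 373.6 -528.8   45. ]
white [473.3 269.9] [469 266  11   8  34] [ 372.6 -553.7   45. ]
white [500.4 291.6] [ 448  273  111   38 1511] [ 343.  -581.7   45. ]
white [450.2 284.5] [447 279  11  12  40] [ 359.6 -529.    45. ]
white [514.1 307.4] [459 294  96  22 924] [ 321.7 -596.2   45. ]
```

View pics/w8.png

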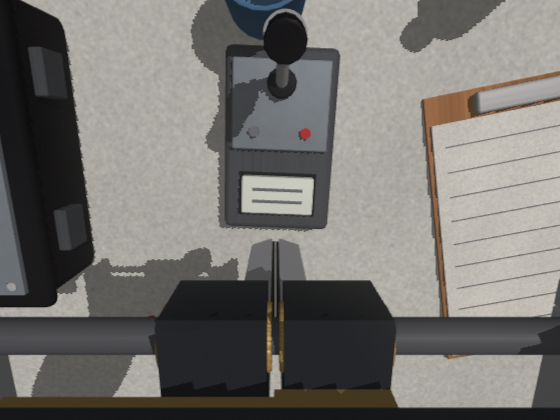

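View pics/s8.png

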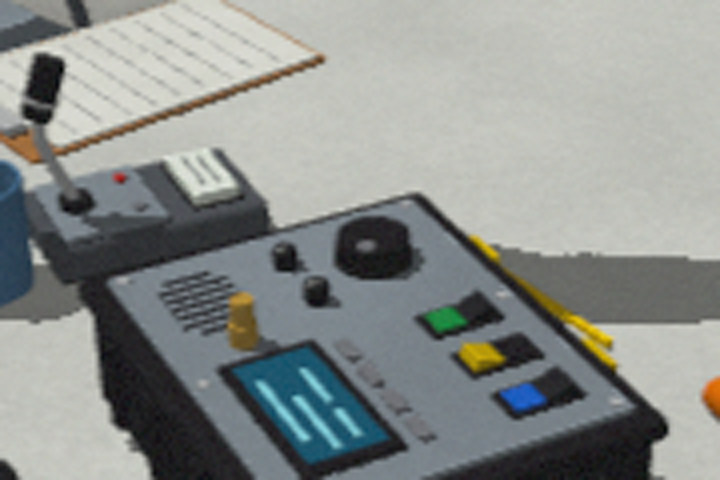

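Blue and green are flush and yellow still proud. The bar is at (277,195), or (485, -362) in world, as expected. Expected contact is at a reported z of about 7 mm and full travel at about 0. Descend to just above.

Request:
arm_command --pt "0.1 -0.1 -2 0 0 0 0" --pt "0.1 -0.1 -4 0 0 0 0" --pt "0.1 -0.1 -6 0 0 0 0" --pt "0.1 -0.1 -8 0 0 0 0" --pt "0.1 -0.1 -10 0 0 0 0" --pt "0.1 -0.1 -11.5 0 0 0 0" --pt "0.1 -0.1 -13 0 0 0 0" --pt "0.1 -0.1 -14 0 0 0 0" --pt "0.1 -0.1 -14.7 0 0 0 0" --pt "0.1 -0.1 -15 0 0 0 0" --pt "0.1 -0.1 -15 0 0 0 0"

```text
t: 19.47
position: [485.8, -358.9, 16.0]
orientation: [-1.565, 0.005, -1.724]
contact_force: [-0.0, -0.8, 0.2]
gripper_width: 0.006
```

```bash
python3 v.py v9
```

```text
[ 485.8 -358.9   16. ] [-0.   -0.76  0.24]
[229.83152334 171.27256962]
```

View pics/v9.png

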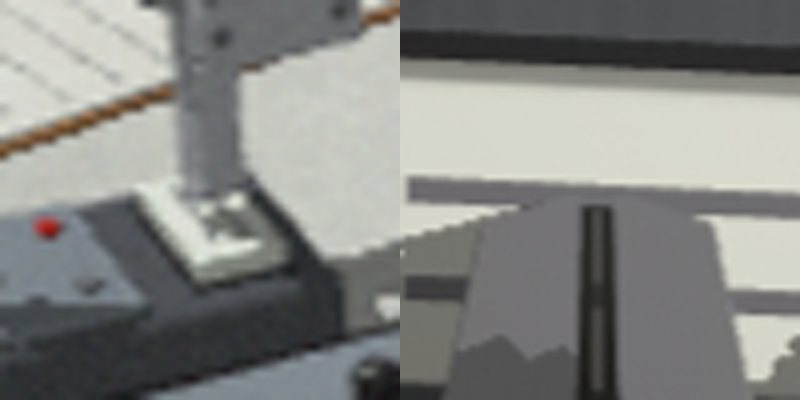

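Tips are over the bar centre, a few mm above. Pressing gently.

Request:
arm_command --pt "0 -0.2 -0.2 0 0 0 0" --pt "0 -0.2 -0.4 0 0 0 0" --pt "0 -0.2 -0.6 0 0 0 0" --pt "0 -0.2 -0.8 0 0 0 0" --pt "0 -0.2 -0.8 0 0 0 0"

```text
t: 19.98
position: [486.1, -361.6, 8.5]
orientation: [-1.564, 0.005, -1.725]
contact_force: [-0.1, 0.3, -0.4]
gripper_width: 0.0
```

Request:
arm_command --pt "0 0 -0.1 0 0 0 0" --pt "0 0 -0.2 0 0 0 0" --pt "0 0 -0.2 0 0 0 0"

```text
t: 20.23
position: [486.1, -361.6, 6.4]
orientation: [-1.564, 0.005, -1.725]
contact_force: [-0.4, 0.6, 1.4]
gripper_width: 0.003
```

Request:
arm_command --pt "0 0 -0.1 0 0 0 0" --pt "0 0 -0.2 0 0 0 0" --pt "0 0 -0.2 0 0 0 0"

```text
t: 20.48
position: [486.1, -361.6, 4.4]
orientation: [-1.564, 0.005, -1.725]
contact_force: [0.2, 0.3, 2.3]
gripper_width: 0.006
```

Contact at about 7 mm and the spring force is rising as expected. Two more small steps, down to about full travel.

Request:
arm_command --pt "0 0 -0.1 0 0 0 0" --pt "0 0 -0.2 0 0 0 0" --pt "0 0 -0.3 0 0 0 0" --pt "0 0 -0.3 0 0 0 0"

```text
t: 20.82
position: [486.1, -361.6, 1.3]
orientation: [-1.564, 0.005, -1.725]
contact_force: [-0.1, 0.5, 3.7]
gripper_width: 0.003
```

Request:
arm_command --pt "0 0 -0.1 0 0 0 0" --pt "0 0 -0.1 0 0 0 0" --pt "0 0 -0.1 0 0 0 0" --pt "0 0 -0.1 0 0 0 0" --pt "0 0 -0.1 0 0 0 0" --pt "0 0 -0.1 0 0 0 0"

```text
t: 21.32
position: [486.2, -361.6, 0.4]
orientation: [-1.564, 0.005, -1.725]
contact_force: [-0.7, 0.6, 4.3]
gripper_width: 0.003
```

```bash
python3 v.py v10; python3 - <<'E'
from rig import optics,get_obs
from h import *
p=optics.camera("scene");cv2.imwrite("pics/s10.png",cv2.resize(p["color"][130:250,180:360],(720,480),interpolation=2)[:,:,::-1])
q=optics.camera("top");cv2.imwrite("pics/t10.png",cv2.resize(q["color"][120:300,80:480],(800,360),interpolation=2)[:,:,::-1])
for _ in range(3):
    o=get_obs();print(o["t"],o["position"].round(2),o["contact_force"].round(2));optics.camera("top")
E
```

```text
[ 4.862e+02 -3.616e+02  4.000e-01] [-0.74  0.65  4.35]
[229.59898564 175.17503352]
21.5167 [ 4.8618e+02 -3.6162e+02  3.7000e-01] [-0.84  0.4   3.37]
21.5667 [ 4.8615e+02 -3.6162e+02  3.8000e-01] [-0.94 -0.04  2.64]
21.6167 [ 4.8615e+02 -3.6163e+02  3.6000e-01] [-1.21  0.52  3.8 ]
```

View pics/v10.png

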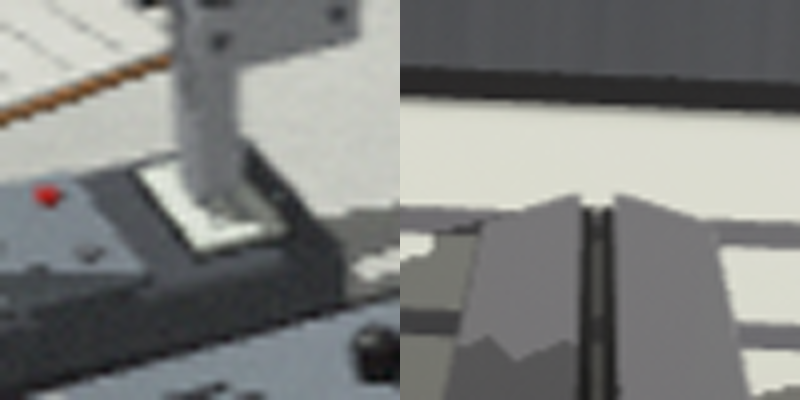

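View pics/s10.png

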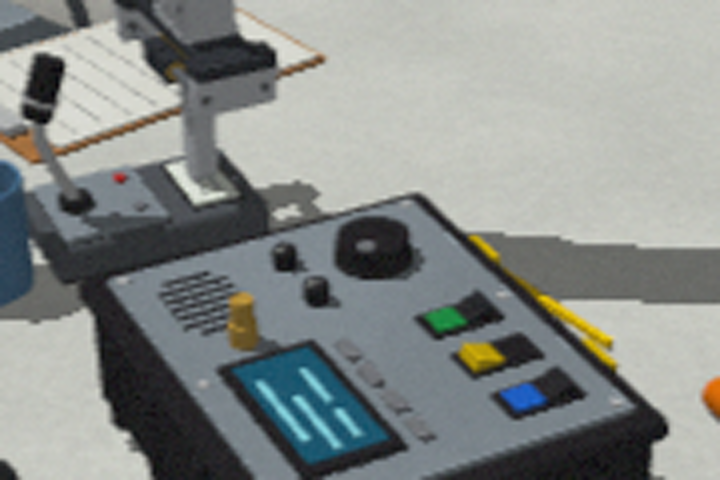

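View pics/t10.png

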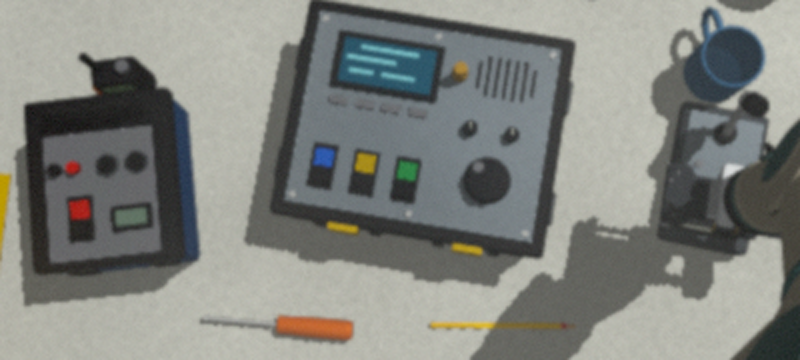

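The bar is down nearly to its base at about 3.7 N, the microphone and the other things are unmoved, and yellow is still proud. Handing in.

```bash
python3 - <<'E'
from rig import arm,get_obs
print(arm.sign_off()); o=get_obs(); print(o["t"],o["position"].round(1),o["contact_force"].round(1))
E
```

```text
the job is handed in; nothing more can be done
None
the job is handed in; nothing more can be done
```

I pressed the red, blue and green switches home in that order with the closed fingertips. I then pressed the talk bar and handed the job in at about 21.6 s while still holding it down.

**Switches:** in my last pictures, blue and green are flush and yellow is still raised. The close-up of red straight after its press showed it flush too. Each rocker stopped firmly at its home height, with peak measured force of about 7 to 10 N.

**Talk bar:** it is about 6.8 mm down, judged from the arm's reported height. The measured force before hand-in was 2.6 to 4.4 N, noisy by about 1 N.

**Loose things:** the microphone and the other loose things look unmoved in the final pictures. I judged that by eye and did not measure it; the handheld radio and the mug's surroundings are seen only from above.

**One disagreement:** the real finger ends sit about 38 mm above the reported TCP, not at it. The scene and wrist cameras showed this before contact, and the red, blue, green and talk-bar contact heights agreed with it. I therefore pressed by sight and force rather than by the stated tool length.

The hand-in call returned no verdict, and nothing could be read from the arm afterwards.

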